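# Unbolt the scrap box and hold its heavy flap up with the lever

### The job

Open the blue precious-scrap box on the jeweller's bench: with a fingertip push the bolt by its red knob fully back, away from the flap, then press the red pad on the long end of the lever all the way down until the bar rests on its rubber stop, which raises the heavy steel flap. Finish while holding the lever down there, the flap still up. Touch the flap itself with nothing, do not grip or lift the lever out of its cradle, and leave the jar, the ring mandrel and the hammer where they are.

Things in the scene. Friction and masses are not known exactly. Their poses are not given: they have to be found in the camera images.
- scrapbox: Fixed scrap box on a base plate (8 mm thick, x -220 to 225, y -65 to 65 mm). Origin on the bench under the lever's pivot; x level, along the lever from pivot to box; y level; z up. The blue open-topped box covers x 85 to 215, y -65 to 65 mm, 82 mm high. The bolt's grey block on its -y side covers x 82 to 128, y -140 to -65 mm, 95 mm high, with two guide rails up to 103 mm.
- pivot (a point): Fixed centre of the cradle's open-topped slots, where the lever's pivot pin lies, 90 mm above the bench. The two steel cheeks cover x -22 to 22, y -25 to 25 mm of the scrap box's frame and are 98 mm high. The rubber-topped stop under the lever's long arm is at x -162 to -138 mm, its top 38 mm high.
- lever_pin (a point): Centre of the lever's pivot pin. The lever is a loose straight aluminium bar, 270 x 24 x 12 mm, 0.28 kg, its 10 mm cross pin lying in the cradle. The short arm (74 mm from the pin) ends under the flap's lip; the long arm reaches 202 mm the other way, towards the scrap box's -x, and slopes up at about 0.28 rad at rest.
- lever_pad (a point): Centre of the top face of the red pad (50 mm along the lever x 46 mm wide, 6 mm thick) on the lever's long arm, 180 mm from the pivot pin. About 150 mm above the bench at rest; pressed down it swings about the pin to about 52 mm, where the bar meets the rubber stop. Pressing takes about 4 to 8 N, with the bolt drawn; at the stop the force rises steeply.
- flap (a joint): Opening angle of the flap, rad: 0 shut, growing as it rises; about 0.25 with the lever fully down. It falls shut when the lever is let go. A bare steel plate, 150 x 120 x 12 mm, with a dark weight block on it, about 3 kg in all, hinged at the end of the box away from the lever. With the bolt in, it cannot rise.
- flap_lip (a point): Middle of the upper edge of the flap's free end (the lip above the lever's short end), 94 mm above the bench when shut, at x 55 mm in the scrap box's frame. The flap reaches from there 150 mm along the box's x and 60 mm to either side; its weight block covers x 138 to 198, y -25 to 45 mm, up to 129 mm high.
- bolt (a joint): Travel of the brass bolt, m: 0 fully over the flap, 0.025 fully drawn back (end stop). It slides along the scrap box's -y axis as it is drawn, with about 1.5 N of friction, and stays where it is left. Its flat tongue, 24 mm wide and 8 mm thick, top 104 mm above the bench, overlaps the flap's edge by up to 20 mm.
- bolt_knob (a point): Centre of the top of the red upright knob on the bolt, a cylinder 16 mm across and 30 mm tall, its top 134 mm above the bench. Free room on the flap side of the knob: over the flap there, nothing stands higher than the bolt's tongue for 70 mm towards the box's +y (beside the weight block).
- jar: Bystander: amber glass jar, 48 mm across, 65 mm tall, loose. Origin at the centre of its underside.
- mandrel: Bystander: steel ring mandrel, a slender cone 110 mm tall on a foot 52 mm across, standing loose. Origin at the centre of its underside.
- hammer: Bystander: small hammer, 200 mm long, lying loose, handle along its own -x. Origin below its middle.

How it is judged:
On the way, in this order (a step that is already met when the one before it is completed fails the run):
1. the bolt is pushed fully back while the flap is still shut (value of joint bolt above 0.021 m and value of joint flap below 0.06 rad), for 0.1 s.
2. the lever raises the flap fully, pressed by the fingers (value of joint flap above 0.225 rad and contact force between the fingers and lever above 1 N), for 0.3 s.
At the end, for the whole second after the job is handed in: The bolt is drawn at least 21 of its 25 mm, the flap is held up still at 0.225 to 0.33 rad by the lever, which the fingers press with more than 1 N, its pin within 10 mm of the pivot; the robot does not touch the flap, and the jar, mandrel and hammer are within 30 mm of where they stood (all of step 2 and value of joint flap below 0.33 rad and value of joint bolt above 0.021 m and velocity of joint flap between -0.05 and 0.05 rad/s and contact force between each of the arm, the fingers and flap below 0.5 N and distance between lever_pin and pivot below 0.01 m and distance of each of jar, mandrel, hammer from where it was at the start of the episode below 0.03 m); the arm keeps its last pose, push and grip.
It fails at once if the robot touches the flap (contact force between any of the fingers, the arm and flap above 3 N).
It fails at once if the lever is lifted or dragged out of its cradle (distance between lever_pin and pivot above 0.015 m).
It fails at once if the jar, mandrel or hammer is moved (distance of any of jar, mandrel, hammer from where it was at the start of the episode above 0.03 m).
It also fails if it takes over 51 s, if anything falls off the work surface, if the arm or the gripper's body presses on something with over 40 N, if the wrist force passes 120 N, or if a joint passes its speed limit or range.

### The arm

A 6-joint arm with a two-finger parallel gripper is mounted at the origin on the work surface. World frame = base frame: x ahead of the robot, y to its left, z up, the work surface at z = 0. Lengths are in m, angles in rad, forces in N, time in s.
With the tool pointing down it reaches from about 0.35 to 0.8 m from the base axis. Payload 7.3 kg.
Tool frame: the origin (TCP) lies between the finger pads; the fingertips stand tip_extent ahead of it and the grasp point (between the pads) lies 8 mm behind it (tip_extent is the distance from the TCP to the fingertips, in m); z points along the fingers, y is the line along which they close (so a half turn about z gives the same grasp; the last joint's range is limited). The gripper opens to 85 mm and grips with 20 to 120 N. Pads are 22 mm wide; open, the fingers measure 114 mm over their backs; the gripper's body (76 mm by 85 mm) begins 54 mm behind the grasp point. The pads swing forward as they close: fully open they stand 13 mm farther back than shut.
Start: joints at [1.032, 0.342, 1.524, -0, 1.275, -0.146], TCP at [0.201, 0.485, 0.242] pointing down, gripper open.
Joint ranges: [-2.53, 2.53], [-0.77, 2.02], [0.04, 2.7], [-1, 4.14], [0.28, 2.66], [-3.11, 3.11]. Speed limits (rad/s): [2.57, 2.57, 3.14, 3.14, 3.14, 3.14].

### API

Orientations are given as a rotation vector (axis times angle).
In Python, from cell import * gives the robot as it stands. The module is installed in compiled form; this text tells all that it offers.
- The arm moves only by the tool jog_arm, never from a script. Its argument "moves" is a list of rows, each an object of numbers: "tx", "ty", "tz": the shift along the world's x, y, z in units of 25 mm (1.0 is 25 mm); "rx", "ry", "rz": the turn, a rotation vector about the world's x, y, z in units of 4 degrees (1.0 is 4 degrees); "fingers": the opening, from -1 (shut) to 1 (fully open), so that 0 is half open. In form: [{"tx": .., "ty": .., "tz": .., "rx": .., "ry": .., "rz": .., "fingers": ..}, ...]. A call has 1 to 12 rows; each row shifts and turns the commanded pose from where the row before left it; what a row does not reach is not made up. A row lasts 1/12 s, in which the tool goes at most 41.7 mm and 7.16 degrees, less where a joint would pass 70% of its speed; a pose out of reach is approached as far as the arm can. A call with a number of a shift or a turn outside -1 to 1 is refused whole. A call with a gripper value outside its range is refused whole. The fingers move at their own pace and stop on an object; the grip force is fixed at half the most. Time passes only in rows, so rows that do not move let the fingers close. It gives the time, the measured TCP pose, the force, the opening and the grip force at its end, in the units of the state.
- get_state(): the state, without advancing time (a new reading comes with each control period).
- get_image(name): name is "side" or "top" or "wrist"; returns (picture, depth): 420x560x3 uint8, red, green, blue; 420x560 float32, m along the optical axis (not along the pixel's ray), 0 where there is no reading.
- camera_model(name): a dict with "fx", "fy", "cx", "cy" (pixels), "R" (3x3) and "t" (3): a world point X has camera coordinates R X + t. Camera axes: x right, y down, z forward; pixel columns grow to the right and rows downward; lengths in m; the calibration is good to about 2 mm. A picture is of the moment at which its call begins: read the wrist's pose just before it. camera_model takes no time and is no camera call; for the wrist camera it gives the pose at the moment of the call.
- hand_in(): hands the job in; it is judged then, once.
The state is a dict: "time": time; "qpos": joint angles; "joint_vel": joint speeds; "effort": joint torques, N m; "tool_pos": TCP position; "eef_rot": TCP orientation; "ft_force": force on the tool from outside, world axes, zero at the start; "moment": the same for the moment, N m; "gripper_width": finger opening in m; "grip_force": force on a finger pad.
Only numpy, scipy, OpenCV 4.12 (cv2) and the standard library are available. Lean on these libraries where they do the work, as an engineer would, in place of code of your own. Each camera call takes 0.05 s, during which the arm holds its last target. There are 200 camera calls.

## Working session

There is one attempt and no reset: what is moved stays moved. The work goes in short steps, Python scripts to look and compute and a tool call to move; the robot and the scene stay as the last step left them, time stands still between calls to the robot, and variables do not carry over. Pictures are saved under pics/ and viewed, at most 10 in all, crops included, and the job is handed in when it is done.

Besides the shell and the picture viewer there is one more tool, called as name([rows], argument=value, ...), one row to a line, values as JSON. jog_arm: Moves the arm, as the interface text tells. Its arguments: {"type":"object","properties":{"moves":{"type":"array"}},"required":["moves"]}

```bash
mkdir -p pics; cat > h.py <<'E'
from cell import *
import numpy as np, cv2
def world(n,d,u,v):
    c=camera_model(n);z=d[v,u];p=np.stack([(u-c['cx'])/c['fx']*z,(v-c['cy'])/c['fy']*z,z],-1)
    return (p-c['t'])@c['R']
E
python3 - <<'E'
from h import *
ims=[]
for n in('top','side'):
    p,d=get_image(n);np.savez(f'{n}.npz',p=p,d=d);cv2.imwrite(f'pics/{n}.png',p[:,:,::-1])
    hsv=cv2.cvtColor(p,cv2.COLOR_RGB2HSV)
    m=(((hsv[...,0]<8)|(hsv[...,0]>172))&(hsv[...,1]>130)&(hsv[...,2]>60)).astype('uint8')
    k,l,s,c=cv2.connectedComponentsWithStats(m)
    for i in range(1,k):
        if s[i,4]>20:
            v,u=np.where((l==i)&(d>0)); w=world(n,d,u,v); print(n,s[i],np.median(w,0).round(4),w.min(0).round(3),w.max(0).round(3))
s=get_state();print({k:np.round(s[k],3) for k in s}, s.keys())
E
```

```text
top [138  38  51  41 580] [0.8251 0.2983 0.0125] [ 0.794  0.237 -0.005] [0.885 0.344 0.018]
top [257 162   8   9  56] [0.5916 0.0683 0.133 ] [0.585 0.062 0.119] [0.599 0.075 0.137]
top [400 202  30  27 705] [ 0.5057 -0.2161  0.1479] [ 0.482 -0.289 -0.004] [ 0.54  -0.19   0.158]
side [256 129  40  16 349] [0.8259 0.2936 0.0098] [ 0.794  0.236 -0.004] [0.885 0.339 0.016]
side [271 172   8  15  89] [0.5886 0.0639 0.1263] [0.584 0.06  0.106] [0.598 0.074 0.134]
side [352 265  44  31 795] [ 0.5016 -0.2192  0.1481] [ 0.481 -0.242  0.008] [ 0.625 -0.194  0.155]
{'time': np.float64(0.1), 'qpos': array([ 1.032,  0.343,  1.525, -0.   ,  1.275, -0.146]), 'joint_vel': array([ 0.   , -0.003, -0.004, -0.   , -0.001,  0.001]), 'effort': array([ 3.0000e-03, -4.3445e+01, -2.4649e+01, -0.0000e+00,  5.0000e-03,
       -0.0000e+00]), 'tool_pos': array([0.201, 0.485, 0.242]), 'eef_rot': array([-6.130e-01, -3.081e+00,  2.000e-03]), 'ft_force': array([-1.174,  0.046, -0.311]), 'moment': array([0.026, 0.016, 0.026]), 'grip_force': np.float64(0.0), 'gripper_width': np.float64(0.085)} dict_keys(['time', 'qpos', 'joint_vel', 'effort', 'tool_pos', 'eef_rot', 'ft_force', 'moment', 'grip_force', 'gripper_width'])
```

View pics/top.png

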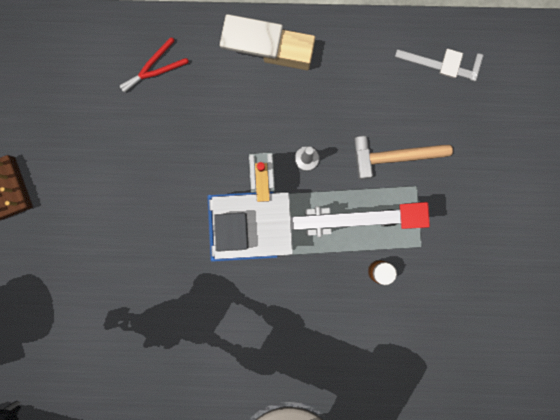

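View pics/side.png

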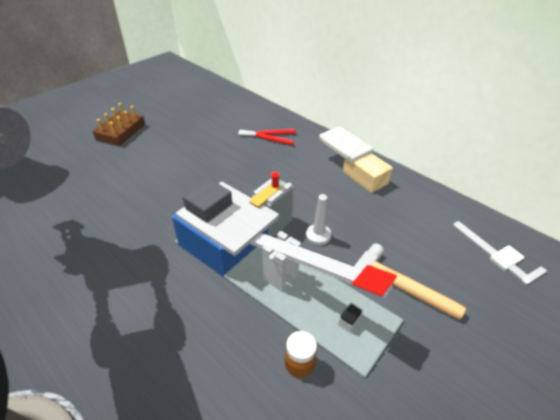

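The top view shows the red knob at (261,166) and the red pad at (415,215). The jar is at (384,272), the mandrel at (307,157) and the hammer at (400,155). The side view confirms this layout, with the knob at (275,180) and the pad at (374,279). The box's x axis runs roughly along world +y, so drawing the bolt is a push along world +x.

jog_arm([
  {"tx":0.82,"ty":-0.98,"rz":0.38,"fingers":-1},
  {"tx":0.82,"ty":-0.98,"rz":0.38,"fingers":-1},
  {"tx":0.82,"ty":-0.98,"rz":0.38,"fingers":-1},
  {"tx":0.82,"ty":-0.98,"rz":0.38,"fingers":-1},
  {"tx":0.82,"ty":-0.98,"rz":0.38,"fingers":-1},
  {"tx":0.82,"ty":-0.98,"rz":0.38,"fingers":-1},
  {"tx":0.82,"ty":-0.98,"rz":0.38,"fingers":-1},
  {"tx":0.82,"ty":-0.98,"rz":0.38,"fingers":-1},
  {"tx":0.82,"ty":-0.98,"rz":0.38,"fingers":-1},
  {"tx":0.82,"ty":-0.98,"rz":0.38,"fingers":-1},
  {"tx":0.82,"ty":-0.98,"rz":0.38,"fingers":-1},
  {"tx":0.82,"ty":-0.98,"rz":0.38,"fingers":-1},
])

```text
schema error: expected keys tx, ty, tz, rx, ry, rz, fingers
```

jog_arm([
  {"tx":0.82,"ty":-0.98,"rz":0.38,"fingers":-1},
  {"tx":0.82,"ty":-0.98,"rz":0.38,"fingers":-1},
  {"tx":0.82,"ty":-0.98,"rz":0.38,"fingers":-1},
  {"tx":0.82,"ty":-0.98,"rz":0.38,"fingers":-1},
  {"tx":0.82,"ty":-0.98,"rz":0.38,"fingers":-1},
  {"fingers":-1},
  {"fingers":-1},
])

```text
schema error: expected keys tx, ty, tz, rx, ry, rz, fingers
```

```bash
python3 - <<'E'
from h import *
import cell;print([x for x in dir(cell) if x[0]!='_'])
n='side';p,d=get_image(n)
s=get_state();print(s['tool_pos'],s['eef_rot'],s['ft_force'],s['gripper_width'])
w,dw=get_image('wrist')
cv2.imwrite('pics/c1.png',np.hstack([cv2.resize(p[40:320,150:430,::-1],(400,400)),cv2.resize(w[:,:,::-1],(400,400))]))
v,u=np.mgrid[0:420,0:560];W=world(n,d,u,v);t=s['tool_pos']
m=(d>0)&(abs(W[...,0]-t[0])<.03)&(abs(W[...,1]-t[1])<.03)&(W[...,2]>.15)
q=W[m];print(m.sum())
for z in np.arange(.2,.3,.01):
    k=q[abs(q[:,2]-z)<.005]
    if len(k):print(z.round(3),len(k),k.min(0).round(3),k.max(0).round(3))
print(q[:,2].min())
E
```

```text
['IKError', 'camera_model', 'get_image', 'get_state', 'hand_in', 'tip_extent']
[0.20081092 0.48477232 0.24179991] [-6.12917261e-01 -3.08086796e+00  1.73091704e-03] [-0.58737497  0.47257389  0.77953485] 0.0855626436014993
0Traceback (most recent call last):
  File "<stdin>", line 13, in <module>
    return umr_minimum(a, axis, None, out, keepdims, initial, where)
ValueError: zero-size array to reduction operation minimum which has no identity
```

View pics/c1.png

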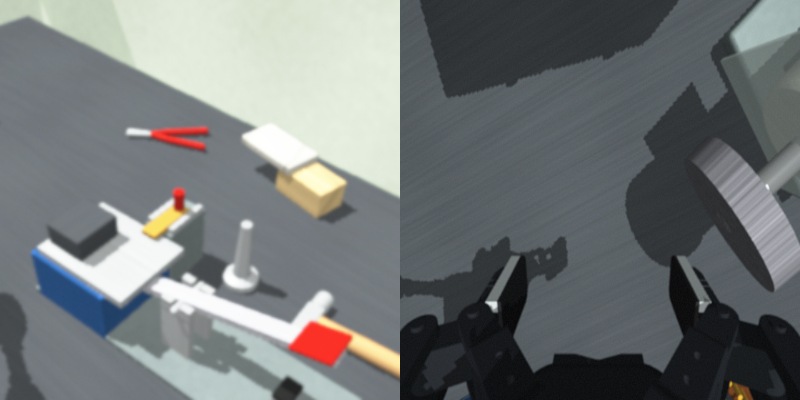

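The wrist view shows a knurled cylinder close to the gripper on its right side, around (745,215). I'll locate it before moving. The moves were refused because every row needs all seven keys.

```bash
python3 - <<'E'
from h import *
import cell
t=cell.tip_extent;print(t() if callable(t) else t)
w,d=get_image('wrist')
v,u=np.mgrid[150:300:25,480:560:12];W=world('wrist',d,u,v)
print(W.reshape(-1,3).round(3)[::2])
n='side';p,d=get_image(n);v,u=np.mgrid[110:180:20,0:30:10];print(world(n,d,u,v).reshape(-1,3).round(3))
E
```

```text
0.011
[[ 0.257  0.701 -0.001]
 [ 0.25   0.698  0.046]
 [ 0.245  0.695  0.084]
 [ 0.24   0.693  0.113]
 [ 0.29   0.707 -0.001]
 [ 0.25   0.665  0.112]
 [ 0.252  0.676  0.122]
 [ 0.234  0.61   0.164]
 [ 0.237  0.622  0.169]
 [ 0.271  0.668  0.116]
 [ 0.303  0.714  0.073]
 [ 0.248  0.61   0.173]
 [ 0.251  0.621  0.178]
 [ 0.37   0.746 -0.002]
 [ 0.275  0.608  0.152]
 [ 0.264  0.61   0.178]
 [ 0.268  0.623  0.181]
 [ 0.276  0.638  0.178]
 [ 0.309  0.618  0.137]
 [ 0.284  0.613  0.179]
 [ 0.291  0.628  0.178]]
[[ 0.305  0.618  0.163]
 [ 0.324  0.625  0.152]
 [ 0.402  0.925  0.002]
 [ 0.286  0.609  0.125]
 [ 0.304  0.617  0.114]
 [ 0.324  0.624  0.102]
 [ 0.266  0.605  0.084]
 [ 0.284  0.61   0.073]
 [ 0.304  0.617  0.06 ]
 [ 0.253  0.674 -0.002]
 [ 0.27   0.657 -0.002]
 [ 0.287  0.638 -0.001]]
```

The obstacle sits at y > 0.6 and I'm moving away from it, so it's no concern.

jog_arm([
  {"tx":0.82,"ty":-0.98,"tz":0,"rx":0,"ry":0,"rz":0.38,"fingers":-1},
  {"tx":0.82,"ty":-0.98,"tz":0,"rx":0,"ry":0,"rz":0.38,"fingers":-1},
  {"tx":0.82,"ty":-0.98,"tz":0,"rx":0,"ry":0,"rz":0.38,"fingers":-1},
  {"tx":0.82,"ty":-0.98,"tz":0,"rx":0,"ry":0,"rz":0.38,"fingers":-1},
  {"tx":0.82,"ty":-0.98,"tz":0,"rx":0,"ry":0,"rz":0.38,"fingers":-1},
  {"tx":0.82,"ty":-0.98,"tz":0,"rx":0,"ry":0,"rz":0.38,"fingers":-1},
  {"tx":0.82,"ty":-0.98,"tz":0,"rx":0,"ry":0,"rz":0.38,"fingers":-1},
  {"tx":0.82,"ty":-0.98,"tz":0,"rx":0,"ry":0,"rz":0.38,"fingers":-1},
  {"tx":0.82,"ty":-0.98,"tz":0,"rx":0,"ry":0,"rz":0.38,"fingers":-1},
  {"tx":0.82,"ty":-0.98,"tz":0,"rx":0,"ry":0,"rz":0.38,"fingers":-1},
  {"tx":0.82,"ty":-0.98,"tz":0,"rx":0,"ry":0,"rz":0.38,"fingers":-1},
  {"tx":0.82,"ty":-0.98,"tz":0,"rx":0,"ry":0,"rz":0.38,"fingers":-1},
])

```text
time: 1.3
tool_pos: [0.4477, 0.1896, 0.2424]
eef_rot: [0.115, 3.139, 0.0]
ft_force: [0.7, 0.5, -0.4]
gripper_width: 0.0002
grip_force: 0.0
```

jog_arm([
  {"tx":0.82,"ty":-0.98,"tz":0,"rx":0,"ry":0,"rz":0.38,"fingers":-1},
  {"tx":0.82,"ty":-0.98,"tz":0,"rx":0,"ry":0,"rz":0.38,"fingers":-1},
  {"tx":0.82,"ty":-0.98,"tz":0,"rx":0,"ry":0,"rz":0.38,"fingers":-1},
  {"tx":0.82,"ty":-0.98,"tz":0,"rx":0,"ry":0,"rz":0.38,"fingers":-1},
  {"tx":0.7,"ty":-0.98,"tz":0,"rx":0,"ry":0,"rz":0.38,"fingers":-1},
  {"tx":0,"ty":0,"tz":0,"rx":0,"ry":0,"rz":0,"fingers":-1},
  {"tx":0,"ty":0,"tz":0,"rx":0,"ry":0,"rz":0,"fingers":-1},
])

```text
time: 1.88
tool_pos: [0.5468, 0.0673, 0.2417]
eef_rot: [0.087, -3.139, -0.0]
ft_force: [-0.7, 0.3, 0.3]
gripper_width: -0.0001
grip_force: 0.0
```

```bash
python3 - <<'E'
from h import *
n='side';p,d=get_image(n)
s=get_state();print(s['tool_pos'],s['eef_rot'],s['ft_force'],s['gripper_width'],s['time'])
w,dw=get_image('wrist')
cv2.imwrite('pics/c2.png',np.hstack([cv2.resize(p[40:320,150:430,::-1],(400,400)),cv2.resize(w[:,:,::-1],(400,400))]))
v,u=np.mgrid[0:420,0:560]
for n,p,d in(('side',p,d),('wrist',w,dw)):
    W=world(n,d,u,v);h=cv2.cvtColor(p,cv2.COLOR_RGB2HSV)
    m=((h[...,0]<8)|(h[...,0]>172))&(h[...,1]>130)&(h[...,2]>50)&(d>0)&(W[...,2]>.126)&(W[...,2]<.145)&(abs(W[...,1]-.07)<.04)
    if m.any():print(n,m.sum(),W[m].min(0).round(4),W[m].max(0).round(4))
E
```

```text
[0.54617796 0.06838702 0.2419099 ] [ 8.88745604e-02 -3.13924141e+00 -8.20216128e-04] [-0.71968718  0.42823184  0.61966182] -7.79758176489498e-05 1.9333
side 44 [0.5848 0.0596 0.1278] [0.5992 0.0748 0.1341]
```

View pics/c2.png

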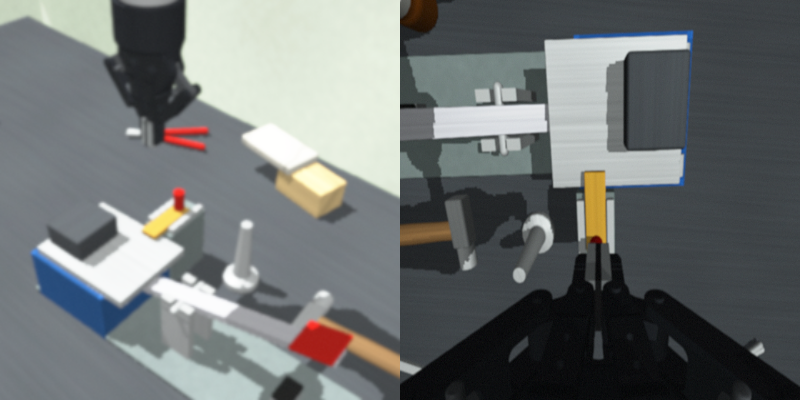

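The shut fingers line up with the knob in y and stand about 27 mm short of it in x, above the flap. Now I'll descend beside the knob.

jog_arm([
  {"tx":0,"ty":0,"tz":-0.9,"rx":0,"ry":0,"rz":0,"fingers":-1},
  {"tx":0,"ty":0,"tz":-0.9,"rx":0,"ry":0,"rz":0,"fingers":-1},
  {"tx":0,"ty":0,"tz":-0.9,"rx":0,"ry":0,"rz":0,"fingers":-1},
  {"tx":0,"ty":0,"tz":-0.9,"rx":0,"ry":0,"rz":0,"fingers":-1},
  {"tx":0,"ty":0,"tz":-0.7,"rx":0,"ry":0,"rz":0,"fingers":-1},
  {"tx":0,"ty":0,"tz":-0.4,"rx":0,"ry":0,"rz":0,"fingers":-1},
  {"tx":0,"ty":0,"tz":0,"rx":0,"ry":0,"rz":0,"fingers":-1},
])

```text
time: 2.57
tool_pos: [0.5447, 0.0696, 0.123]
eef_rot: [0.093, -3.136, -0.001]
ft_force: [-1.0, -0.3, -1.4]
gripper_width: 0.0003
grip_force: 0.0
```

jog_arm([
  {"tx":0.4,"ty":0,"tz":0,"rx":0,"ry":0,"rz":0,"fingers":-1},
  {"tx":0.4,"ty":0,"tz":0,"rx":0,"ry":0,"rz":0,"fingers":-1},
  {"tx":0.3,"ty":0,"tz":0,"rx":0,"ry":0,"rz":0,"fingers":-1},
  {"tx":0.2,"ty":0,"tz":0,"rx":0,"ry":0,"rz":0,"fingers":-1},
])

```text
time: 2.9
tool_pos: [0.5797, 0.0691, 0.126]
eef_rot: [-0.092, 3.139, 0.0]
ft_force: [-2.5, 0.8, 1.1]
gripper_width: -0.0001
grip_force: 0.8
```

jog_arm([
  {"tx":0.2,"ty":0,"tz":0,"rx":0,"ry":0,"rz":0,"fingers":-1},
  {"tx":0.2,"ty":0,"tz":0,"rx":0,"ry":0,"rz":0,"fingers":-1},
  {"tx":0.2,"ty":0,"tz":0,"rx":0,"ry":0,"rz":0,"fingers":-1},
  {"tx":0,"ty":0,"tz":0,"rx":0,"ry":0,"rz":0,"fingers":-1},
])

```text
time: 3.23
tool_pos: [0.5944, 0.0686, 0.1248]
eef_rot: [0.091, -3.14, -0.0]
ft_force: [-1.2, -0.6, 0.1]
gripper_width: -0.0004
grip_force: 0.0
```

```bash
cat > k.py <<'E'
from h import *
n='top';p,d=get_image(n);s=get_state();print(s['tool_pos'],s['ft_force'],s['time'])
v,u=np.mgrid[0:420,0:560]
for n in('side','top'):
    p,d=get_image(n)
    W=world(n,d,u,v);h=cv2.cvtColor(p,cv2.COLOR_RGB2HSV)
    m=((h[...,0]<8)|(h[...,0]>172))&(h[...,1]>130)&(h[...,2]>50)&(d>0)&(W[...,2]>.115)&(W[...,2]<.16)
    for lab,yy in(('knob',.07),('pad',-.216)):
        k=m&(abs(W[...,1]-yy)<.04)
        if k.any():print(n,lab,k.sum(),W[k].min(0).round(4),W[k].max(0).round(4),np.median(W[k],0).round(4))
E
python3 k.py
```

```text
[0.59433921 0.06848374 0.12474171] [ 0.75174301 -0.38369099 -0.79689948] 3.2833
side knob 15 [0.5993 0.055  0.1152] [0.6143 0.0634 0.1296] [0.6102 0.0623 0.1239]
side pad 808 [ 0.4804 -0.242   0.1371] [ 0.5287 -0.1946  0.1548] [ 0.5021 -0.2193  0.1483]
top pad 687 [ 0.4817 -0.2393  0.1387] [ 0.5296 -0.1902  0.158 ] [ 0.5057 -0.2153  0.1481]
```

Knob edge has moved roughly 15 mm. I'll keep pushing until the end stop shows in the force.

jog_arm([
  {"tx":0.2,"ty":0,"tz":0,"rx":0,"ry":0,"rz":0,"fingers":-1},
  {"tx":0.2,"ty":0,"tz":0,"rx":0,"ry":0,"rz":0,"fingers":-1},
  {"tx":0,"ty":0,"tz":0,"rx":0,"ry":0,"rz":0,"fingers":-1},
])

```text
time: 3.63
tool_pos: [0.5956, 0.0686, 0.1239]
eef_rot: [0.092, -3.119, -0.0]
ft_force: [-31.0, -0.4, 17.9]
gripper_width: 0.0002
grip_force: 16.0
```

jog_arm([
  {"tx":0.1,"ty":0,"tz":0,"rx":0,"ry":0,"rz":0,"fingers":-1},
  {"tx":0,"ty":0,"tz":0,"rx":0,"ry":0,"rz":0,"fingers":-1},
])

```text
time: 3.8
tool_pos: [0.5959, 0.0686, 0.1239]
eef_rot: [0.092, -3.114, -0.0]
ft_force: [-39.0, -2.4, 21.6]
gripper_width: 0.0002
grip_force: 19.9
```

The end stop is reached, with 39 N on the wrist. I'll back off, rise and verify.

jog_arm([
  {"tx":-0.5,"ty":0,"tz":0,"rx":0,"ry":0,"rz":0,"fingers":-1},
  {"tx":-0.8,"ty":0,"tz":0,"rx":0,"ry":0,"rz":0,"fingers":-1},
  {"tx":-0.5,"ty":0,"tz":0.5,"rx":0,"ry":0,"rz":0,"fingers":-1},
  {"tx":0,"ty":0,"tz":1,"rx":0,"ry":0,"rz":0,"fingers":-1},
  {"tx":0,"ty":0,"tz":1,"rx":0,"ry":0,"rz":0,"fingers":-1},
  {"tx":0,"ty":0,"tz":1,"rx":0,"ry":0,"rz":0,"fingers":-1},
  {"tx":0,"ty":-1,"tz":0.5,"rx":0,"ry":0,"rz":0,"fingers":-1},
  {"tx":0,"ty":-1,"tz":0,"rx":0,"ry":0,"rz":0,"fingers":-1},
  {"tx":0,"ty":-1,"tz":0,"rx":0,"ry":0,"rz":0,"fingers":-1},
  {"tx":0,"ty":0,"tz":0,"rx":0,"ry":0,"rz":0,"fingers":-1},
])

```text
time: 4.63
tool_pos: [0.5618, -0.0103, 0.2253]
eef_rot: [-0.086, 3.139, -0.003]
ft_force: [-0.3, -0.6, 0.3]
gripper_width: 0.0001
grip_force: 0.0
```

```bash
python3 k.py
```

```text
[ 0.56161104 -0.00845789  0.22509435] [ 0.71130054  1.15416739 -0.24497917] 4.6833
side knob 73 [0.6037 0.0616 0.1153] [0.6184 0.0765 0.1342] [0.6086 0.0666 0.1288]
side pad 791 [ 0.4801 -0.242   0.1387] [ 0.5281 -0.1936  0.1553] [ 0.5023 -0.2189  0.1481]
top pad 680 [ 0.4834 -0.2392  0.1382] [ 0.5297 -0.1904  0.1564] [ 0.5056 -0.2156  0.1484]
```

```bash
python3 - <<'E'
from h import *
w,d=get_image('wrist');p,dt=get_image('top');q,dq=get_image('side')
cv2.imwrite('pics/c3.png',np.hstack([cv2.resize(p[140:210,225:295,::-1],(400,400)),cv2.resize(q[150:220,235:305,::-1],(400,400))]))
v,u=np.mgrid[0:420,0:560]
o=np.load('top.npz');o2=np.load('side.npz')
for lab,n,pp,dd in(('now','top',p,dt),('old','top',o['p'],o['d']),('now','side',q,dq),('old','side',o2['p'],o2['d']),('now','wrist',w,d)):
    W=world(n,dd,u,v);h=cv2.cvtColor(pp,cv2.COLOR_RGB2HSV)
    g=(h[...,0]>12)&(h[...,0]<28)&(h[...,1]>130)&(h[...,2]>90)&(dd>0)&(abs(W[...,2]-.104)<.012)&(abs(W[...,1]-.07)<.03)
    if g.any():print(lab,n,g.sum(),np.percentile(W[g],[1,99],axis=0).round(4).tolist())
    k=((h[...,0]<8)|(h[...,0]>172))&(h[...,1]>130)&(h[...,2]>50)&(dd>0)&(W[...,2]>.127)&(abs(W[...,1]-.07)<.03)
    if k.any():print('  knob',k.sum(),W[k].mean(0).round(4),'px',u[k].mean().round(2),v[k].mean().round(2))
E
```

```text
now top 1 [[0.5494, 0.0561, 0.1031], [0.5494, 0.0561, 0.1031]]
old top 360 [[0.5298, 0.054, 0.1002], [0.5986, 0.0784, 0.1075]]
  knob 50 [0.5922 0.0685 0.1332] px 260.38 165.74
now side 220 [[0.547, 0.0533, 0.0974], [0.6169, 0.0752, 0.1054]]
  knob 44 [0.6105 0.0677 0.1315] px 281.23 169.82
old side 242 [[0.5277, 0.0514, 0.0974], [0.5952, 0.0734, 0.1055]]
  knob 42 [0.5907 0.0664 0.1318] px 274.67 174.5
now wrist 2321 [[0.548, 0.0549, 0.1005], [0.6201, 0.0814, 0.1048]]
  knob 399 [0.6078 0.0692 0.1407] px 383.78 294.57
```

View pics/c3.png

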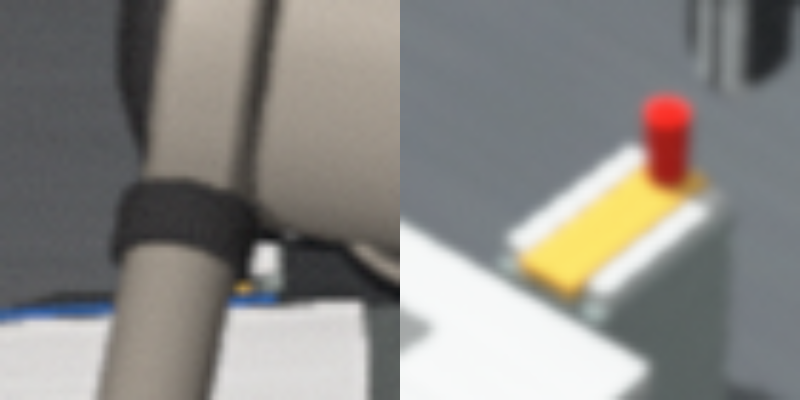

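The side crop shows the tongue clear of the flap, its end nearly flush with the block's rails. I'll measure the gap from tongue tip to flap edge, which should be about 5 mm at full draw and at least 1 mm to pass.

```bash
python3 - <<'E'
from h import *
v,u=np.mgrid[0:420,0:560]
for n in('wrist','side'):
    p,d=get_image(n);W=world(n,d,u,v);h=cv2.cvtColor(p,cv2.COLOR_RGB2HSV)
    g=(h[...,0]>12)&(h[...,0]<28)&(h[...,1]>130)&(h[...,2]>90)&(d>0)&(abs(W[...,2]-.103)<.004)
    f=(h[...,1]<50)&(h[...,2]>120)&(abs(W[...,2]-.094)<.003)&(d>0)
    r=(h[...,1]<50)&(h[...,2]>120)&(abs(W[...,2]-.103)<.003)&(d>0)
    print(n)
    for y in np.arange(0.01,.12,.006):
        o=[round(y,3)]
        for m,fn in((g,np.min),(f&(W[...,0]<.57),np.max),(r,np.min)):
            k=m&(abs(W[...,1]-y)<.003)&(W[...,0]>.5)
            o.append(round(float(fn(W[...,0][k])),4) if k.sum()>3 else None)
        print(*o)
    if n=='wrist':cv2.imwrite('pics/c4.png',cv2.resize(p[150:330,290:470,::-1],(540,540)))
E
```

```text
wrist
0.01 None 0.5245 None
0.016 None 0.5467 None
0.022 None 0.5463 None
0.028 None 0.5462 None
0.034 None 0.5449 None
0.04 None 0.5445 None
0.046 None 0.5539 0.5551
0.052 0.5487 0.544 0.5548
0.058 0.5484 0.5437 0.5984
0.064 0.5479 0.5422 None
0.07 0.5474 0.5417 None
0.076 0.5472 0.5417 None
0.082 0.5807 0.5509 0.5522
0.088 None 0.5501 0.5521
0.094 None 0.5407 0.608
0.1 None 0.5394 None
0.106 None 0.5389 None
0.112 None 0.5388 None
0.118 None 0.5383 None
side
0.01 None 0.529 None
0.016 None 0.5463 1.6895
0.022 None 0.5447 1.6883
0.028 None 0.5459 None
0.034 None 0.5458 1.6931
0.04 None 0.5595 0.5538
0.046 None 0.5696 0.554
0.052 0.5491 0.5553 0.5553
0.058 0.5473 0.5488 0.6063
0.064 0.5479 0.5487 1.6934
0.07 0.5478 0.5479 None
0.076 0.5799 0.5481 0.5513
0.082 None 0.5523 0.5515
0.088 None 0.5509 0.5534
0.094 None 0.5398 None
0.1 None 0.5399 None
0.106 None 0.538 None
0.112 None 0.5383 1.689
0.118 None 0.5388 1.6891
```

View pics/c4.png

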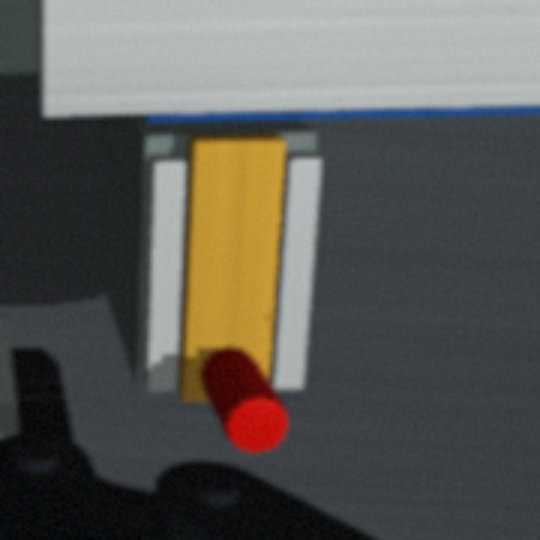

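The gap is 5 to 6 mm, so the bolt is fully drawn. Next I'll move over the pad.

jog_arm([
  {"tx":-0.25,"ty":-0.95,"tz":0,"rx":0,"ry":0,"rz":0,"fingers":-1},
  {"tx":-0.25,"ty":-0.95,"tz":0,"rx":0,"ry":0,"rz":0,"fingers":-1},
  {"tx":-0.25,"ty":-0.95,"tz":0,"rx":0,"ry":0,"rz":0,"fingers":-1},
  {"tx":-0.25,"ty":-0.95,"tz":0,"rx":0,"ry":0,"rz":0,"fingers":-1},
  {"tx":-0.25,"ty":-0.95,"tz":0,"rx":0,"ry":0,"rz":0,"fingers":-1},
  {"tx":-0.25,"ty":-0.95,"tz":0,"rx":0,"ry":0,"rz":0,"fingers":-1},
  {"tx":-0.25,"ty":-0.95,"tz":0,"rx":0,"ry":0,"rz":0,"fingers":-1},
  {"tx":-0.25,"ty":-0.95,"tz":0,"rx":0,"ry":0,"rz":0,"fingers":-1},
  {"tx":-0.25,"ty":-0.85,"tz":0,"rx":0,"ry":0,"rz":0,"fingers":-1},
  {"tx":0,"ty":0,"tz":0,"rx":0,"ry":0,"rz":0,"fingers":-1},
  {"tx":0,"ty":0,"tz":0,"rx":0,"ry":0,"rz":0,"fingers":-1},
])

```text
time: 5.95
tool_pos: [0.5051, -0.2181, 0.2247]
eef_rot: [0.089, -3.14, -0.001]
ft_force: [0.2, 0.4, 0.4]
gripper_width: -0.0
grip_force: 0.0
```

jog_arm([
  {"tx":0,"ty":0,"tz":-0.8,"rx":0,"ry":0,"rz":0,"fingers":-1},
  {"tx":0,"ty":0,"tz":-0.8,"rx":0,"ry":0,"rz":0,"fingers":-1},
  {"tx":0,"ty":0,"tz":-0.4,"rx":0,"ry":0,"rz":0,"fingers":-1},
  {"tx":0,"ty":0,"tz":-0.2,"rx":0,"ry":0,"rz":0,"fingers":-1},
  {"tx":0,"ty":0,"tz":0,"rx":0,"ry":0,"rz":0,"fingers":-1},
])

```text
time: 6.37
tool_pos: [0.5051, -0.2167, 0.1689]
eef_rot: [0.093, -3.139, -0.002]
ft_force: [0.5, 0.4, 0.9]
gripper_width: 0.0002
grip_force: 0.0
```

jog_arm([
  {"tx":0,"ty":0,"tz":-0.2,"rx":0,"ry":0,"rz":0,"fingers":-1},
  {"tx":0,"ty":0,"tz":-0.2,"rx":0,"ry":0,"rz":0,"fingers":-1},
  {"tx":0,"ty":0,"tz":-0.2,"rx":0,"ry":0,"rz":0,"fingers":-1},
  {"tx":0,"ty":-0.05,"tz":-0.25,"rx":0,"ry":0,"rz":0,"fingers":-1},
  {"tx":0,"ty":-0.05,"tz":-0.25,"rx":0,"ry":0,"rz":0,"fingers":-1},
  {"tx":0,"ty":-0.05,"tz":-0.25,"rx":0,"ry":0,"rz":0,"fingers":-1},
])

```text
time: 6.87
tool_pos: [0.5063, -0.2227, 0.137]
eef_rot: [-0.091, 3.137, -0.004]
ft_force: [0.5, -2.5, 6.2]
gripper_width: 0.0004
grip_force: 2.5
```

jog_arm([
  {"tx":0,"ty":-0.05,"tz":-0.3,"rx":0,"ry":0,"rz":0,"fingers":-1},
  {"tx":0,"ty":-0.05,"tz":-0.3,"rx":0,"ry":0,"rz":0,"fingers":-1},
  {"tx":0,"ty":0,"tz":-0.3,"rx":0,"ry":0,"rz":0,"fingers":-1},
  {"tx":0,"ty":0,"tz":-0.3,"rx":0,"ry":0,"rz":0,"fingers":-1},
  {"tx":0,"ty":0,"tz":-0.3,"rx":0,"ry":0,"rz":0,"fingers":-1},
])

```text
time: 7.28
tool_pos: [0.5064, -0.2257, 0.0995]
eef_rot: [-0.091, 3.137, -0.006]
ft_force: [0.5, -5.1, 5.3]
gripper_width: 0.0002
grip_force: 2.9
```

jog_arm([
  {"tx":0,"ty":0,"tz":-0.3,"rx":0,"ry":0,"rz":0,"fingers":-1},
  {"tx":0,"ty":0.05,"tz":-0.3,"rx":0,"ry":0,"rz":0,"fingers":-1},
  {"tx":0,"ty":0.05,"tz":-0.25,"rx":0,"ry":0,"rz":0,"fingers":-1},
  {"tx":0,"ty":0.05,"tz":-0.2,"rx":0,"ry":0,"rz":0,"fingers":-1},
  {"tx":0,"ty":0,"tz":-0.15,"rx":0,"ry":0,"rz":0,"fingers":-1},
  {"tx":0,"ty":0,"tz":0,"rx":0,"ry":0,"rz":0,"fingers":-1},
])

```text
time: 7.78
tool_pos: [0.5054, -0.2204, 0.0682]
eef_rot: [-0.091, 3.14, -0.0]
ft_force: [1.4, -2.3, 1.4]
gripper_width: 0.0001
grip_force: 1.5
```

jog_arm([
  {"tx":0,"ty":0,"tz":-0.15,"rx":0,"ry":0,"rz":0,"fingers":-1},
  {"tx":0,"ty":0,"tz":-0.1,"rx":0,"ry":0,"rz":0,"fingers":-1},
  {"tx":0,"ty":0,"tz":0,"rx":0,"ry":0,"rz":0,"fingers":-1},
])

```text
time: 8.03
tool_pos: [0.5057, -0.22, 0.0646]
eef_rot: [-0.092, 3.139, -0.0]
ft_force: [-3.0, 0.0, 21.3]
gripper_width: 0.0001
grip_force: 9.7
```

jog_arm([
  {"tx":0,"ty":0,"tz":0,"rx":0,"ry":0,"rz":0,"fingers":-1},
  {"tx":0,"ty":0,"tz":0,"rx":0,"ry":0,"rz":0,"fingers":-1},
  {"tx":0,"ty":0,"tz":0,"rx":0,"ry":0,"rz":0,"fingers":-1},
  {"tx":0,"ty":0,"tz":0,"rx":0,"ry":0,"rz":0,"fingers":-1},
  {"tx":0,"ty":0,"tz":0,"rx":0,"ry":0,"rz":0,"fingers":-1},
  {"tx":0,"ty":0,"tz":0,"rx":0,"ry":0,"rz":0,"fingers":-1},
])

```text
time: 8.53
tool_pos: [0.5057, -0.22, 0.0646]
eef_rot: [-0.092, 3.138, -0.001]
ft_force: [-3.7, 1.9, 20.2]
gripper_width: 0.0002
grip_force: 9.6
```

```bash
python3 - <<'E'
from h import *
p,d=get_image('side');s=get_state();print(s['tool_pos'],s['ft_force'],s['time'])
cv2.imwrite('pics/c5.png',cv2.resize(p[120:360,150:430,::-1],(700,600)))
v,u=np.mgrid[0:420,0:560];W=world('side',d,u,v);h=cv2.cvtColor(p,cv2.COLOR_RGB2HSV)
m=(h[...,1]<50)&(h[...,2]>120)&(W[...,2]>.095)&(abs(W[...,0]-.455)<.02)&(W[...,1]>.005)&(W[...,1]<.15)&(d>0)
print(m.sum(),'flap slope',np.polyfit(W[m][:,1],W[m][:,2],1), W[m][:,2].max())
E
```

```text
[ 0.50568398 -0.2199804   0.06463427] [-3.4759613   0.88267965 20.52010481] 8.5833
1006 flap slope [0.09217411 0.1187943 ] 0.14404304739438784
```

View pics/c5.png

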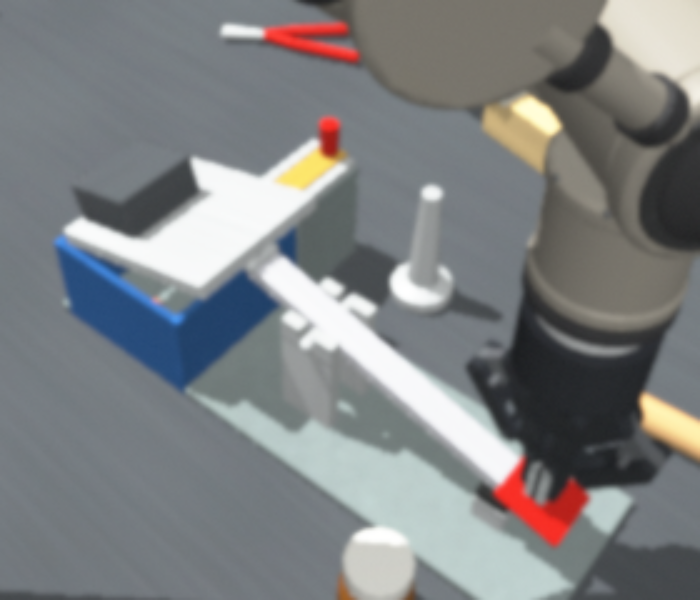

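The view shows the flap raised, the fingers pressing the pad at (545,500) and the jar, mandrel and hammer undisturbed. One check of the lip height before handing in.

```bash
python3 - <<'E'
from h import *
p,d=get_image('side')
v,u=np.mgrid[0:420,0:560];W=world('side',d,u,v);h=cv2.cvtColor(p,cv2.COLOR_RGB2HSV)
for x in(.45,.47,.49,.51):
    m=(h[...,1]<60)&(h[...,2]>150)&(W[...,2]>.1)&(abs(W[...,0]-x)<.01)&(W[...,1]>.018)&(W[...,1]<.085)&(d>0)
    print(x,m.sum(),np.polyfit(W[m][:,1],W[m][:,2],1).round(3),np.percentile(W[m][:,2],[2,98]).round(4))
E
```

```text
0.45 251 [-0.255  0.134] [0.1121 0.129 ]
0.47 237 [-0.251  0.134] [0.1129 0.1292]
0.49 228 [-0.259  0.135] [0.1135 0.1302]
0.51 238 [-0.237  0.134] [0.1135 0.1301]
```

The fitted slope is about 0.25, so the flap is fully open. Handing in.

```bash
python3 -c "
from cell import *
print(hand_in())"
```

```text
the job is handed in; nothing more can be done
None
```

The job is handed in: the bolt is fully drawn, the fingers hold the lever down on its stop with about 20 N, and the flap is up at about 0.25 rad; `hand_in()` returned no verdict.

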